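# Find a free cell in the flap-covered crate by feel and stow the test load

### The arm

A 7-joint arm with a two-finger parallel gripper is mounted at the origin on the work surface; the furniture and walls round the work are solid. World frame = base frame: x ahead of the robot, y to its left, z up, the work surface at z = 0. Lengths are in m, angles in degrees, forces in N, time in s.
With the tool pointing down it reaches from about 0.35 to 0.775 m from the base axis. Payload 3.1 kg.
Tool frame: the origin (TCP) lies on the centre line of the jaws, within the pads' length; the fingertips stand 17 mm ahead of it and the grasp point (between the pads) lies 2 mm behind it (robot.tip_reach is the distance from the TCP to the fingertips, in m); z points along the fingers, y is the line along which they close (so a half turn about z gives the same grasp; the last joint's range is limited). The gripper opens to 85 mm and grips with 20 to 120 N. Pads are 22 mm wide; open, the fingers measure 114 mm over their backs; the gripper's body (76 mm by 85 mm) begins 54 mm behind the grasp point. The pads swing forward as they close: fully open they stand 13 mm farther back than shut.
Start: joints at [71.293, 17.813, 0.802, 86.603, -0.252, 75.585, -1.558], TCP at [0.155, -0.528, 0.248] pointing down, gripper open.
Joint ranges: [-154.91, 154.91], [-16.99, 109.72], [-72.82, 74.43], [7.12, 147.25], [-82.49, 262.49], [11.32, 116.49], [-174.64, 174.64]. Speed limits (degrees/s): [159.86, 159.86, 180, 180, 180, 180, 180].

### API

Orientations are given as [roll, pitch, yaw] about the fixed x, y, z axes, in that order (R = Rz(yaw) Ry(pitch) Rx(roll)).
In Python, from station import robot, fingers, vision, workorder, recognise gives the robot as it stands. Calls block until the motion is done:
- robot.move_to(position, orientation): joint-space move of the TCP to a pose.
- robot.line_to(position, orientation=None, velocity=0.15, f_stop=None): straight line of the TCP; orientation=None keeps the orientation; velocity is the mean speed in m/s. With f_stop (N) it stops when the force on the tool has changed by that much, and returns True; else False.
- robot.move_j(angles): joint-space move.
- fingers.gripper_to(opening, force=None): opening from 0.0 (shut) to 1.0 (fully open); force is the grip in N (None keeps the last); returns when the fingers have stopped.
- robot.pause(seconds).
- robot.inverse_kinematics(position, orientation): joint angles nearest the present ones, or None.
- vision.grab_frame(name): name is "side" or "top"; returns the picture (420x560x3 uint8, red, green, blue); there is no depth.
- vision.calibration(name): a dict with "mtx" (3x3 intrinsics, pixels), "extrinsics" (4x4, takes a point from world to camera coordinates). Camera axes: x right, y up, looking along -z (the intrinsics and any distortion apply to the point x, -y, -z); pixel columns grow to the right and rows downward; lengths in m; the calibration is good to about 2 mm. A picture is of the moment at which its call begins. calibration takes no time and is no camera call.
A pose or a line that the arm cannot do raises robot.PlanningError and nothing moves.
- workorder.close_job(): hands the job in; it is judged then, once.
Trained networks look in the newest picture that a camera, given by its name, has taken for a name from the list of things; names that differ only in an ending like _2 or _b are one class to them, and where a whole thing is asked for, a point or a joint stands for the part that bears it (a point fixed in the world has none). Each returns a list of dicts, best first, with "p" (0 to 1); they miss things now and then, are a little off and sometimes report something else, mostly with a low value. They report only what shows in the picture. A call takes as long as a camera call. They do not tell look-alikes from the thing itself.
- recognise(label, camera): "rect" ([centre column, centre row, width, height] in pixels, round what is visible of it).
Readings, each from a call of its own:
- robot.current_time_s(): time.
- robot.current_joint_positions(): joint angles.
- robot.current_dq(): joint speeds.
- robot.current_joint_torque(): joint torques, N m.
- robot.current_tool_pos(): TCP position.
- robot.current_eef_rot(): TCP orientation.
- robot.current_contact_force(): force on the tool from outside, world axes, zero at the start.
- robot.current_torque(): the same for the moment, N m.
- robot.current_finger_gap(): opening from 0.0 (shut) to 1.0 (fully open).
- robot.current_gripper_force(): force on a finger pad.
Only numpy, scipy, OpenCV 4.12 (cv2) and the standard library are available. Lean on these libraries where they do the work, as an engineer would, in place of code of your own. Each camera call takes 0.05 s, during which the arm holds its last target. There are 200 camera calls.

### The job

The test load standing on the bench belongs in the black crate, but the crate's dust flaps hide which cells are already taken, so feel down through the flaps for an empty one. Then take the test load by its grip bar and lower it into that cell until it lies flat on the cell floor with the flaps shut over it. Set it down rather than dropping it in, and leave the other things on the bench where they are.

Things in the scene. Friction and masses are not known exactly. Their poses are not given: they have to be found in the camera images.
- test_load: The load to stow, loose on the bench, 80 g: a grey aluminium block 30 (x) x 60 (y) x 12 mm high; on its middle a black grip bar 26 (x) x 12 (y) x 22 mm tall, so 34 mm in all. Origin: centre of the underside, z up through the bar. Take the bar across its 12 mm, fingers either side along y, fingertips 14 to 20 mm above the underside. Same either way round.
- crate: Black plastic crate with six covered cells, fixed on a metal cradle that leans it 30 degrees towards its front; 92 (x) x 238 (y) x 64 mm (z). Origin: centre of its underside. x runs up the slope from front to back, y to the left along the rows, z straight out of the mouths, 30 degrees from vertical. Two rows of three cells, walls 4 mm; the foam floor of the cells is at z = 5 mm, the rim at 64 mm.
- front_1 (a point): Centre of the mouth of the left cell (seen from the front) of the front (lower) row, level with the rim, axes as the crate. Each cell is 40 (x) x 74 (y) mm inside; its foam floor lies 59 mm below the rim. It has 5 mm to spare in front of and behind the load and 7 mm at each end, and the fingers beside the bar share that width: part them only about 5 mm a side to let go.
- front_2 (a point): Centre of the mouth of the middle cell (seen from the front) of the front (lower) row, level with the rim, axes as the crate. Each mouth is shut by two grey flaps hinged 3 mm below the rim on the cell's front and back walls, 19 mm long, meeting in the middle. They swing inwards only, yield to 3 N and spring shut behind what is pushed in.
- front_3 (a point): Centre of the mouth of the right cell (seen from the front) of the front (lower) row, level with the rim, axes as the crate. Push in along the crate's -z. Once the load's block is below the flaps they close over it, so it cannot be drawn straight out again.
- back_1 (a point): Centre of the mouth of the left cell (seen from the front) of the back (upper) row, level with the rim, axes as the crate. At least one cell of the crate is empty. Each taken one holds a load like this one, standing flat, long side along y, within 10 mm of the middle, the top of its bar 25 mm below the rim, on springy foam that gives a few mm.
- back_2 (a point): Centre of the mouth of the middle cell (seen from the front) of the back (upper) row, level with the rim, axes as the crate. By touch: fingertips pushed in at the middle of a mouth meet firm resistance 25 mm below the rim if the cell is taken, and run on freely to the floor, 59 mm down, if it is empty.
- back_3 (a point): Centre of the mouth of the right cell (seen from the front) of the back (upper) row, level with the rim, axes as the crate.
- torque_driver: small torque driver lying on the bench, 147 mm long, 26 mm thick; leave alone
- tape_narrow: flat roll of tape, 86 mm across, 12 mm high, lying near the back edge of the bench; leave alone
- side_cutters: side cutters lying on the bench, 116 mm long, 10 mm thick; leave alone
There are look-alikes about, which are no part of the job. Leave any red or yellow look-alike of the test_load alone.

How it is judged:
By the outcome, as a careful person would: the job done as asked, in the order asked, and still so for the second after the job is handed in, with the robot touching nothing.
It also fails if it takes over 48 s, if anything falls off the work surface, if the arm or the gripper's body presses on something with over 40 N, if the wrist force passes 120 N, or if a joint passes its speed limit or range.

## Working session

There is one attempt and no reset: what is moved stays moved. The work goes in short steps, each a Python script; the robot and the scene stay as the last script left them, time stands still between calls to the robot, and variables do not carry over. Pictures are saved under pics/ and viewed, at most 10 in all, crops included, and the job is handed in when it is done.

```bash
mkdir -p pics
python3 - <<'E'
from station import robot, fingers, vision, workorder, recognise
import cv2, numpy as np
for c in("side","top"):
    im=vision.grab_frame(c); cv2.imwrite(f"pics/{c}0.png",cv2.resize(im[:,:,::-1],(800,600),interpolation=cv2.INTER_CUBIC))
    np.save(f"{c}0.npy",im)
    k=vision.calibration(c); print(c,{a:np.round(b,4).tolist() if not isinstance(b,str) else b for a,b in k.items()})
    for l in("test_load","crate","torque_driver","side_cutters"):
        print(l,[(np.round(d["rect"],1).tolist(),round(d["p"],2)) for d in recognise(l,c)])
print(robot.current_time_s())
E
```

```text
side {'mtx': [[525.0823, 0.0, 275.8563], [0.0, 525.0823, 215.2862], [0.0, 0.0, 1.0]], 'extrinsics': [[-0.868, -0.4966, 0.0054, 0.3922], [0.2517, -0.4304, 0.8668, -0.2048], [-0.4281, 0.7538, 0.4985, -1.4013], [0.0, 0.0, 0.0, 1.0]]}
test_load [([293.9, 298.6, 19.9, 18.3], 0.81), ([264.4, 241.5, 19.7, 19.0], 0.68), ([323.2, 192.4, 9.8, 10.6], 0.6)]
crate [([216.8, 264.8, 76.1, 69.2], 0.85)]
torque_driver [([214.9, 263.7, 76.0, 70.4], 0.62), ([258.4, 218.2, 31.4, 20.5], 0.53)]
side_cutters [([285.9, 268.9, 39.0, 13.9], 0.53)]
top {'mtx': [[496.6109, 0.0, 271.3898], [0.0, 496.6109, 212.6267], [0.0, 0.0, 1.0]], 'extrinsics': [[-0.0068, -0.9999, 0.0111, -0.0299], [0.9805, -0.0045, 0.1964, -0.4759], [-0.1964, 0.0122, 0.9805, -1.1615], [0.0, 0.0, 0.0, 1.0]]}
test_load [([405.1, 220.9, 22.2, 25.5], 0.88), ([177.9, 293.6, 22.0, 15.5], 0.74), ([253.2, 210.7, 9.6, 22.6], 0.67), ([152.1, 198.2, 93.4, 106.1], 0.66)]
crate [([154.6, 197.9, 87.1, 108.2], 0.94)]
torque_driver [([299.7, 176.3, 32.0, 55.4], 0.64)]
side_cutters [([220.8, 263.6, 39.3, 24.5], 0.87)]
0.5
```

View pics/side0.png

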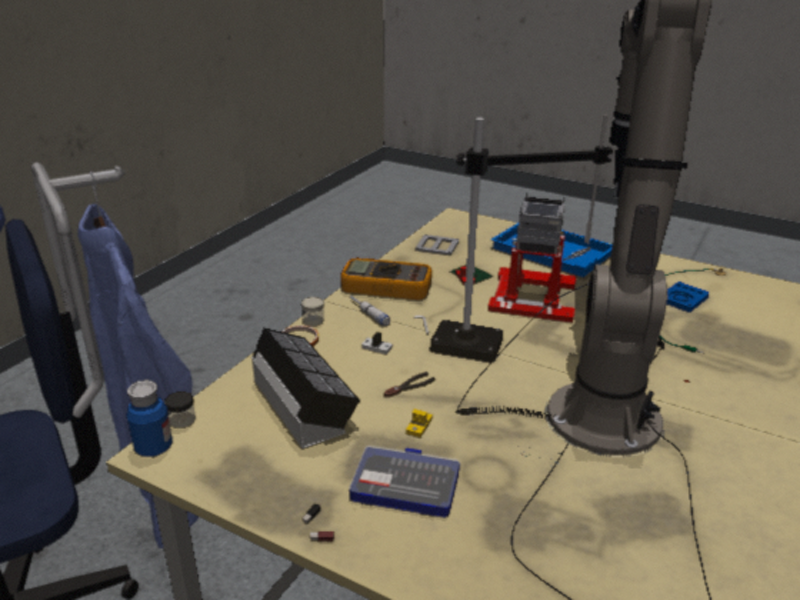

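View pics/top0.png

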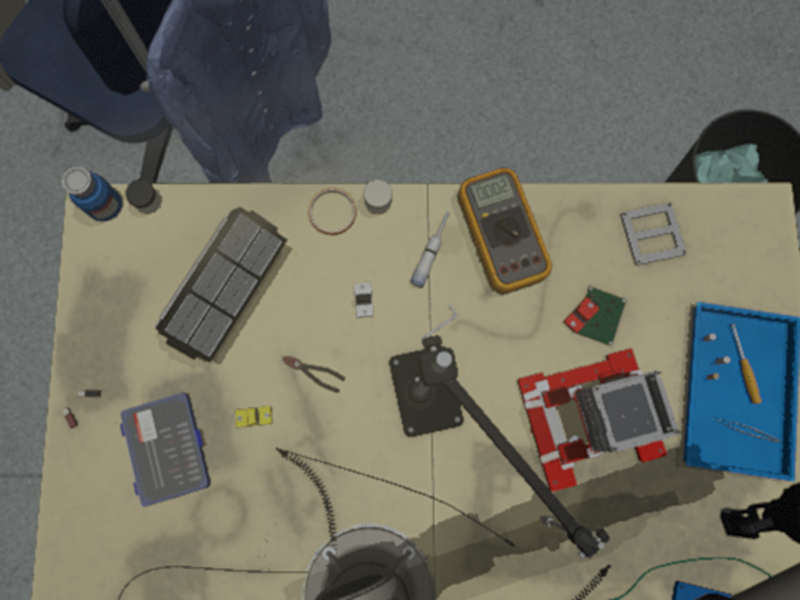

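Candidates (in 800×600 view pixels): the grey and black load at top (364,300) / side (377,343), a yellow look-alike at top (254,415) / side (419,422), and a red look-alike at top (580,315). The description fits the grey one. I'll check it and the crate in a close crop.

```bash
cat > h.py <<'E'
from station import robot, fingers, vision, workorder, recognise
import cv2, numpy as np
from scipy.spatial.transform import Rotation as R
from scipy.optimize import least_squares
C={c:vision.calibration(c) for c in("side","top")}
F=np.diag([1,-1,-1])
def proj(c,P):
    P=np.atleast_2d(P); E=C[c]["extrinsics"]; q=(P@E[:3,:3].T+E[:3,3])@F; q=q@C[c]["mtx"].T
    return q[:,:2]/q[:,2:]
def ray(c,u):
    E=C[c]["extrinsics"]; d=E[:3,:3].T@F@np.linalg.inv(C[c]["mtx"])@[u[0],u[1],1]; return -E[:3,:3].T@E[:3,3],d
def at(c,u,z):
    o,d=ray(c,u); return o+d*(z-o[2])/d[2]
def tri(us,ut):
    (a,b),(c,d)=ray("side",us),ray("top",ut); s=np.linalg.lstsq(np.c_[b,-d],c-a,rcond=None)[0]
    p,q=a+b*s[0],c+d*s[1]; return (p+q)/2,np.linalg.norm(p-q)
E
python3 - <<'E'
from h import *
s=np.load("side0.npy");t=np.load("top0.npy")
a=cv2.resize(t[140:255,105:205],None,fx=4,fy=4,interpolation=cv2.INTER_CUBIC) #400x460
b=cv2.resize(s[220:320,170:260],None,fx=4,fy=4,interpolation=cv2.INTER_CUBIC) #360x400
c=cv2.resize(t[190:230,235:275],None,fx=3.4,fy=3.4,interpolation=cv2.INTER_CUBIC)
d=cv2.resize(s[225:255,245:285],None,fx=3.4,fy=3.4,interpolation=cv2.INTER_CUBIC)
o=np.zeros((600,800,3),np.uint8);o[:460,:400]=a;o[:400,420:780]=b
o[464:600,0:136]=c[:136];o[464:464+d.shape[0],150:150+d.shape[1]]=d
cv2.imwrite("pics/crop1.png",np.clip(o.astype(float)*1.5,0,255).astype(np.uint8)[:,:,::-1])
f=.7
for n,p in dict(posttop=((478,120),(440,360)),boomend=((603,155),(590,540)),load=((377,340),(364,299))).items(): print(n,tri(np.array(p[0])*f,np.array(p[1])*f))
print("rod bottom at side (590,240), top (585,540):",tri((590*f,240*f),(550*f,522*f)))
print("lcd red stand top",tri((545*f,200*f),(670*f,400*f)))
E
```

```text
posttop (array([ 0.32640394, -0.08146674,  0.49245726]), np.float64(0.0003923955863113109))
boomend (array([ 0.13458006, -0.25085474,  0.41125814]), np.float64(0.000554936388525784))
load (array([0.48969047, 0.00813906, 0.01870272]), np.float64(0.0009727606374936651))
rod bottom at side (590,240), top (585,540): (array([ 0.13525157, -0.24873364,  0.23255668]), np.float64(0.00046510830067733843))
lcd red stand top (array([ 0.29777083, -0.43033383,  0.22422509]), np.float64(0.003375349468664443))
```

View pics/crop1.png

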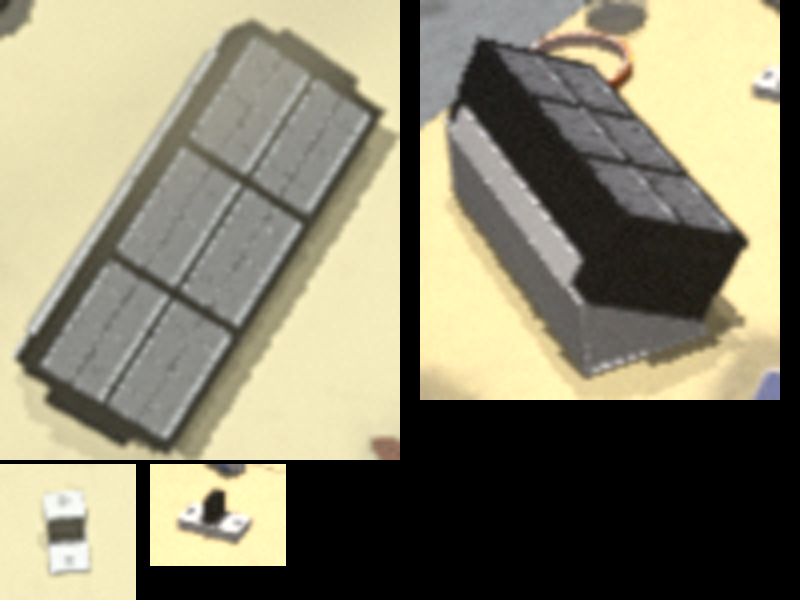

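The crop confirms the grey load with the black bar. It stands with its long side roughly along world x. The crate's low front faces the robot, and its raised back is at the upper left of the top view. Next I'll fit both poses and check reach.

```bash
cat > fit.py <<'E'
from h import *
def T(c,l): 
    return [(a,np.array(p)) for a,p in l]
mm=1e-3
top=[((0,-39,64),(248,183)),((0,39,64),(175,293)),((-46,-39,64),(307,216)),((-46,39,64),(238,330)),((-46,-119,64),(382,110)),((-46,119,64),(165,452)),((46,119,64),(20,355))]
side=[((46,-119,64),(482,40)),((46,119,64),(612,220)),((-46,119,64),(747,240)),((-46,119,0),(705,320))]
At=np.array([a for a,_ in top])*mm; Ut=np.array([p for _,p in top])/4+(105,140)
As=np.array([a for a,_ in side])*mm; Us=(np.array([p for _,p in side])-(420,0))/4+(170,220)
def RC(yaw,p=30): return R.from_euler("ZY",[yaw,-p],degrees=True).as_matrix()
def res(v):
    M=RC(v[3]); return np.r_[(proj("top",At@M.T+v[:3])-Ut).ravel(),(proj("side",As@M.T+v[:3])-Us).ravel()]
f=least_squares(res,[.6,.3,.05,30],x_scale=[.01,.01,.01,1],loss="soft_l1"); cr=f.x
# load
Lt=np.array([(-15,-30,12),(15,-30,12),(15,30,12),(-15,30,12)])*mm
px=lambda l:(np.array(l)-(0,464))/3.4+(235,190)
U=px([(89,569),(51,574),(43,494),(84,490)])[[1,0,3,2]]
def r2(v):
    M=R.from_euler("z",v[2],degrees=True).as_matrix(); return (proj("top",Lt@M.T+[v[0],v[1],0])-U).ravel()
best=min((least_squares(r2,[.49,.01,y0],x_scale=[.01,.01,1]) for y0 in(-85,95)),key=lambda s:s.cost)
ld=best.x
if __name__=="__main__":
    print("crate",cr.round(4)); print(f.fun.round(1)); print("load",ld.round(4),best.fun.round(1))
    np.savez("pose.npz",cr=cr,ld=ld)
    M=RC(cr[3]); print("zaxis",M[:,2])
    # tool: z=-crate z, y=crate y  -> x = y x z
    for sgn in(1,-1):
        y=M[:,1]*sgn; z=-M[:,2]; Rt=np.c_[np.cross(y,z),y,z]; rpy=R.from_matrix(Rt).as_euler("xyz",degrees=True)
        for n,x,yy in [("f1",-22,78),("f2",-22,0),("f3",-22,-78),("b1",22,78),("b2",22,0),("b3",22,-78)]:
            for h in(.145,.02):
                p=cr[:3]+M@[x*mm,yy*mm,.064+h]; q=robot.inverse_kinematics(p,rpy); print(sgn,n,h,p.round(3),None if q is None else np.round(q,0))
    im={c:np.load(c+"0.npy").copy() for c in("top","side")}
    big=[]
    for c,(x0,y0,w,h) in dict(top=(100,135,190,105),side=(165,215,190,105)).items():
        S=4;g=cv2.resize(im[c][y0:y0+h,x0:x0+w],None,fx=S,fy=S,interpolation=cv2.INTER_CUBIC)
        def poly(P,col):
            k=((proj(c,P)-(x0,y0)+.5)*S).astype(int); cv2.polylines(g,[k],True,col,1)
        for cx in(-22,22):
            for cy in(-78,0,78):
                poly(np.array([(cx+a,cy+b,64) for a,b in((-20,-37),(20,-37),(20,37),(-20,37))])*mm@M.T+cr[:3],(0,255,0))
        for zz in (0,64): poly(np.array([(a,b,zz) for a,b in((-46,-119),(46,-119),(46,119),(-46,119))])*mm@M.T+cr[:3],(255,0,0))
        L=R.from_euler("z",ld[2],degrees=True).as_matrix()
        poly(Lt@L.T+[ld[0],ld[1],0],(255,0,0)); poly(np.array([(-13,-6,34),(13,-6,34),(13,6,34),(-13,6,34)])*mm@L.T+[ld[0],ld[1],0],(0,255,0))
        big.append(g[:300] if 0 else cv2.resize(g,(540,298)))
    cv2.imwrite("pics/fit.png",np.vstack(big)[:,:,::-1])
E
python3 fit.py; python3 -c "from station import robot;print(robot.current_eef_rot(),robot.current_time_s(),robot.tip_reach)"
```

```text
crate [5.17800e-01 2.62900e-01 3.52000e-02 5.89812e+01]
[-0.4 -0.7 -0.4 -0.4  0.7  1.7  0.2  0.7 -0.3  0.7 -0.2 -1.   1.9  3.
 -0.6 -0.6  1.9 -0.8 -2.2 -0.1 -2.4  1. ]
load [ 4.9010e-01  8.9000e-03 -8.5088e+01] [-0.3 -0.2  0.5  0.2 -0.2  0.1  0.  -0. ]
zaxis [-0.2576599  -0.42849898  0.8660254 ]
1 f1 0.145 [0.387 0.197 0.205] [-71. -15.  50. 129. -12.  38. 138.]
1 f1 0.02 [0.419 0.251 0.097] [ 33.  18. -60. 129.  -7.  17. 133.]
1 f2 0.145 [0.454 0.157 0.205] [ 57.   5. -63. 119. -29.  44. 162.]
1 f2 0.02 [0.486 0.211 0.097] [ 39.  27. -61. 121.   7.  22. 128.]
1 f3 0.145 [0.521 0.117 0.205] [ 53.  17. -61. 110. -13.  44. 153.]
1 f3 0.02 [0.553 0.17  0.097] [ 42.  35. -61. 113.  17.  29. 127.]
1 b1 0.145 [0.407 0.23  0.227] [-63.  -9.  41. 124. -19.  41. 140.]
1 b1 0.02 [0.439 0.283 0.119] [ 28.  19. -60. 124.   2.  20. 121.]
1 b2 0.145 [0.474 0.19  0.227] [ 50.   7. -62. 114. -23.  44. 152.]
1 b2 0.02 [0.506 0.243 0.119] [ 34.  27. -61. 117.  11.  25. 121.]
1 b3 0.145 [0.541 0.149 0.227] [ 48.  18. -61. 106.  -9.  46. 146.]
1 b3 0.02 [0.573 0.203 0.119] [ 37.  35. -61. 108.  18.  32.
[... 188 characters left out ...]
51. 119. -31.  45. -16.]
-1 f2 0.02 [0.486 0.211 0.097] [ 19.  18. -35. 122. -27.  24. -21.]
-1 f3 0.145 [0.521 0.117 0.205] [ 39.  13. -43. 110. -23.  46. -18.]
-1 f3 0.02 [0.553 0.17  0.097] [ 28.  27. -42. 113. -13.  28. -28.]
-1 b1 0.145 [0.407 0.23  0.227] [ 58. -10. -66. 121. -42.  50. -16.]
-1 b1 0.02 [0.439 0.283 0.119] [ 10.  13. -37. 124. -24.  22. -36.]
-1 b2 0.145 [0.474 0.19  0.227] [ 44.   6. -56. 114. -25.  45. -26.]
-1 b2 0.02 [0.506 0.243 0.119] [ 15.  19. -36. 117. -21.  26. -31.]
-1 b3 0.145 [0.541 0.149 0.227] [ 38.  14. -47. 106. -18.  47. -27.]
-1 b3 0.02 [0.573 0.203 0.119] [ 26.  27. -44. 108.  -6.  30. -37.]
[-1.79997581e+02  8.47776466e-04  1.63249624e+01] 0.5 0.017
```

View pics/fit.png

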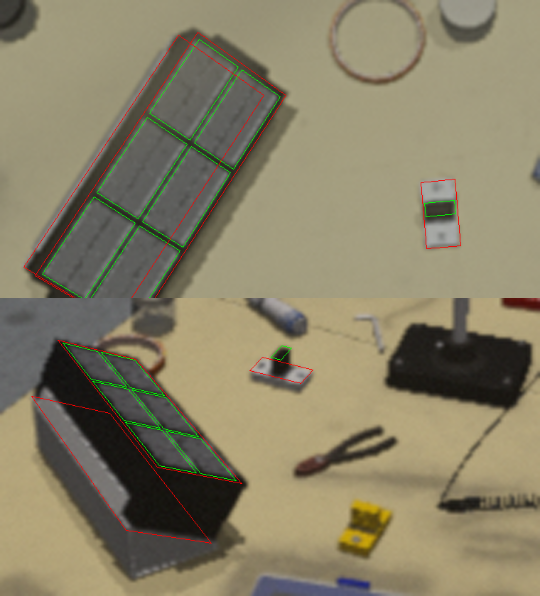

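```bash
cat > ref.py <<'E'
from fit import *
from scipy.optimize import minimize
G={c:cv2.GaussianBlur(cv2.cvtColor(np.load(c+"0.npy"),cv2.COLOR_RGB2GRAY),(3,3),0).astype(np.float32) for c in("top","side")}
fl,wl=[],[]
for cx in(-22,22):
    for cy in(-78,0,78):
        fl+=[(cx+a,cy+b,61) for a in np.linspace(-17,17,9) for b in np.linspace(-34,34,15)]
for b in np.linspace(-117,117,80): wl+=[(0,b,64),(44,b,64),(-44,b,64)]
for a in np.linspace(-44,44,30): wl+=[(a,y,64) for y in(-117,-39,39,117)]
fl,wl=np.array(fl)*mm,np.array(wl)*mm
def I(c,P): u=proj(c,P).astype(np.float32); return cv2.remap(G[c],u[:,:1],u[:,1:],cv2.INTER_LINEAR).mean()
def cost(v):
    w=np.array(v)/[100,100,100,1]; M=RC(w[3]); return -sum((I(c,fl@M.T+w[:3])-I(c,wl@M.T+w[:3]))/G[c].std() for c in G)
v0=cr*[100,100,100,1]
m=minimize(cost,v0,method="Nelder-Mead",options=dict(initial_simplex=v0+np.vstack([np.zeros(4),np.diag([.5,.5,.5,2])]),xatol=1e-3))
c2=m.x/[100,100,100,1]; print("refined",c2.round(4),cost(v0),m.fun); np.savez("pose.npz",cr=c2,ld=ld)
E
python3 ref.py
python3 - <<'E'
from h import *
from fit import RC
d=np.load("pose.npz"); cr=d["cr"]; M=RC(cr[3])
p=robot.current_tool_pos(); robot.line_to([p[0],p[1],.45],velocity=.3)
q=np.array(robot.current_joint_positions()); print(q.round(1)); q[0]=-15; q[6]=-20; robot.move_j(q.tolist())
fingers.gripper_to(0.0)
print(robot.current_tool_pos(),robot.current_time_s())
y=-M[:,1]; z=-M[:,2]; rpy=R.from_matrix(np.c_[np.cross(y,z),y,z]).as_euler("xyz",degrees=True); print(rpy)
for n,x,yy in [("f1",-22,78),("f2",-22,0),("f3",-22,-78),("b1",22,78),("b2",22,0),("b3",22,-78)]:
    for h in(.05,-.025):
        pp=cr[:3]+M@[x*1e-3,yy*1e-3,.064+h]; k=robot.inverse_kinematics(pp,rpy); print(n,h,pp.round(3),None if k is None else np.round(k,0))
E
```

```text
refined [5.16800e-01 2.63300e-01 3.61000e-02 5.96298e+01] -0.9605977 -0.9873573780059814
[ 70.9  17.6   1.5  59.1  -0.5 103.4  -1.4]
[0.53724154 0.11660962 0.44875717] 4.7417
[180.         -30.          59.62982071]
f1 0.05 [0.411 0.237 0.124] [-17.   5.  -1. 130. -44.  29. -12.]
f1 -0.025 [0.43  0.269 0.059] [-12.  16. -11. 130. -56.  18.  -1.]
f2 0.05 [0.478 0.198 0.124] [ -8.  11.  -2. 123. -43.  34.  -6.]
f2 -0.025 [0.497 0.23  0.059] [ -4.  21. -12. 122. -48.  23.  -1.]
f3 0.05 [0.546 0.158 0.124] [ -2.  18.  -2. 114. -41.  39.  -3.]
f3 -0.025 [0.565 0.191 0.059] [  1.  26.  -9. 113. -43.  29.  -1.]
b1 0.05 [0.43  0.27  0.146] [-18.   6.  -4. 125. -37.  30. -23.]
b1 -0.025 [0.449 0.302 0.081] [-15.  16. -12. 125. -44.  19. -17.]
b2 0.05 [0.498 0.231 0.146] [-10.  12.  -3. 118. -38.  35. -16.]
b2 -0.025 [0.517 0.263 0.081] [ -8.  21. -11. 118. -41.  25. -13.]
b3 0.05 [0.565 0.191 0.146] [ -5.  18.  -3. 109. -37.  40. -11.]
b3 -0.025 [0.584 0.223 0.081] [ -4.  26.  -8. 109. -39.  31. -10.]
```

```bash
cat >> h.py <<'E'
try:
    _d=np.load("pose.npz"); cr=_d["cr"]; ld=_d["ld"]
    M=R.from_euler("ZY",[cr[3],-30],degrees=True).as_matrix(); rpy=[180,-30,cr[3]]
except Exception: pass
cells={f"{r}{i+1}":(x,y) for r,x in(("f",-.022),("b",.022)) for i,y in enumerate((.078,0,-.078))}
def W(n,h,dx=0,dy=0):  # tcp point h above rim over cell n
    x,y=cells[n]; return (cr[:3]+M@[x+dx,y+dy,.064+h]).tolist()
def L(p=None):         # position in crate frame
    return M.T@(np.array(robot.current_tool_pos() if p is None else p)-cr[:3])
E
python3 - <<'E'
from h import *
robot.move_to(W("f3",.10),rpy)
for n in("f3","f2","b2","b3"):
    robot.line_to(W(n,.035),rpy,velocity=.2)
    f0=np.array(robot.current_contact_force())
    hit=robot.line_to(W(n,-.030),velocity=.07,f_stop=9)
    tip=(.064-(L()[2]-.017))*1e3
    print(n,hit,"tip depth mm %.1f"%tip,"dF",(np.array(robot.current_contact_force())-f0).round(1),"t",robot.current_time_s())
    robot.line_to(W(n,.035),velocity=.25)
    if tip>36: break
E
```

```text
f3 False tip depth mm 46.8 dF [-0.2  1.1 -0.6] t 7.3833
```

f3 is empty: the fingertips ran to 46.8 mm against about 1 N. Next is the grasp.

Run:
```python
from h import *
robot.line_to(W("f3",.10),velocity=.3)
yaw=ld[2]+180
x,y=ld[:2]
robot.move_to([x,y,.12],[180,0,yaw])
fingers.gripper_to(.5)
robot.line_to([x,y,.033],velocity=.12,f_stop=6)
print("z",robot.current_tool_pos())
fingers.gripper_to(0,force=35)
print("gap",robot.current_finger_gap(),robot.current_gripper_force(),robot.current_contact_force())
robot.line_to([x,y,.12],velocity=.15)
print(robot.current_tool_pos(),robot.current_finger_gap(),robot.current_time_s())
ims=[]
for c in("top","side"):
    im=vision.grab_frame(c); u=proj(c,[x,y,.11])[0].astype(int); print(c,u)
    ims.append(cv2.resize(im[max(0,u[1]-50):u[1]+50,u[0]-50:u[0]+50],(400,400),interpolation=cv2.INTER_CUBIC))
cv2.imwrite("pics/grasp.png",np.hstack(ims)[:,:,::-1])
```

```text
z [0.4907906  0.00893235 0.03356501]
gap 0.13089354314175475 35.66469848155975 [-0.72513702  0.6399225   4.45862373]
[0.48905283 0.00889112 0.11900641] 0.1299557289976801 11.2833
top [253 201]
side [263 211]
```

View pics/grasp.png

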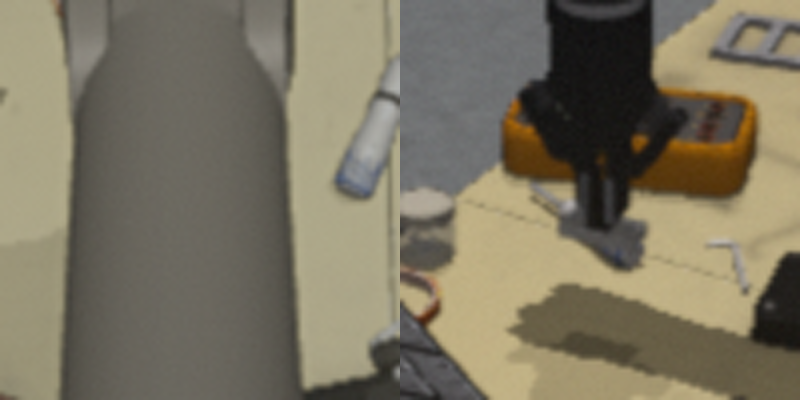

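The load is held: the gap reads 0.13 (about 11 mm), and the side crop shows the block hanging under the fingers at (600,240). Next I'll insert it into f3.

Run:
```python
from h import *
p=robot.current_tool_pos(); robot.line_to([p[0],p[1],.2],velocity=.2)
robot.move_to(W("f3",.08),rpy)
robot.line_to(W("f3",.045),rpy,velocity=.15)
print((L()*1e3).round(1),robot.current_finger_gap())
f0=np.array(robot.current_contact_force())
hit=robot.line_to(W("f3",-.020),velocity=.05,f_stop=14)
print(hit,"h",(L()[2]-.064)*1e3,"F crate",(M.T@(np.array(robot.current_contact_force())-f0)).round(1),robot.current_finger_gap(),robot.current_time_s())
```

```text
[-22.  -77.8 108.9] 0.128773292649372
False h -19.80105037062089 F crate [ 1.  -0.2 -1. ] 0.1301100913178338 14.45
```

Run:
```python
from h import *
f0=np.array(robot.current_contact_force())
hit=robot.line_to(W("f3",-.034),velocity=.015,f_stop=4)
print(hit,"h",(L()[2]-.064)*1e3,"F crate",(M.T@(np.array(robot.current_contact_force())-f0)).round(1),robot.current_finger_gap(),robot.current_time_s())
```

```text
True h -21.852810265346168 F crate [0.1 0.7 5.1] 0.12757180105012075 14.8333
```

Run:
```python
from h import *
for s in(-.024,-.026):
    hit=robot.line_to(W("f3",s),velocity=.015,f_stop=8)
    robot.pause(.2)
    print(hit,"h",(L()*1e3-[0,0,64]).round(1),"F crate",(M.T@np.array(robot.current_contact_force())).round(1),"tau",(M.T@np.array(robot.current_torque())).round(2),robot.current_finger_gap(),robot.current_time_s())
im=vision.grab_frame("side"); u=proj("side",W("f3",0))[0].astype(int); v=proj("top",W("f3",0))[0].astype(int)
t=vision.grab_frame("top")
a=[cv2.resize(i[w[1]-50:w[1]+50,w[0]-50:w[0]+50],(400,400),interpolation=cv2.INTER_CUBIC) for i,w in((t,v),(im,u))]
cv2.imwrite("pics/ins.png",np.clip(np.hstack(a).astype(float)*1.5,0,255).astype(np.uint8)[:,:,::-1])
```

```text
True h [-21.9 -78.5 -21.9] F crate [2.1 0.1 5.8] tau [0.06 0.17 0.09] 0.1322711324373466 15.2417
True h [-22.  -78.5 -21.9] F crate [0.9 1.2 5.5] tau [0.04 0.3  0.08] 0.12928175966798908 15.65
```

View pics/ins.png

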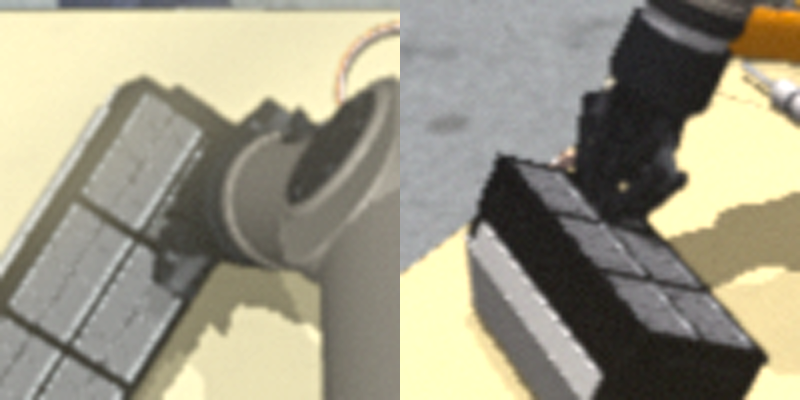

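Run:
```python
from h import *
st=lambda t:print(t,"h",(L()*1e3-[0,0,64]).round(2),"F",(M.T@np.array(robot.current_contact_force())).round(1),"gap",round(robot.current_finger_gap(),3),round(robot.current_time_s(),2))
st("now")
hit=robot.line_to(W("f3",-.030),velocity=.03,f_stop=16); st(hit)
robot.line_to(W("f3",-.0215),velocity=.02); st("relax")
hit=robot.line_to(W("f3",-.0215,dx=-.003),velocity=.03,f_stop=8);st(("x-",hit))
hit=robot.line_to(W("f3",-.0215,dx=.003),velocity=.03,f_stop=8);st(("x+",hit))
robot.line_to(W("f3",-.0215),velocity=.03);st("c")
```

```text
now h [-21.96 -78.57 -21.84] F [1.1 0.6 5.1] gap 0.13 15.75
True h [-22.   -78.51 -22.08] F [1.5 0.5 3.9] gap 0.126 15.96
relax h [-22.95 -77.48 -21.97] F [-0.5  0.3 -0.9] gap 0.13 16.21
('x-', False) h [-25.97 -77.53 -21.84] F [-1.2  0.3 -0.1] gap 0.131 16.46
('x+', False) h [-18.43 -77.9  -21.53] F [-1.  -0.3 -1.1] gap 0.132 16.81
c h [-22.26 -78.   -21.46] F [-1.4 -0.5 -1.5] gap 0.125 17.06
```

Run:
```python
from h import *
st=lambda t:print(t,"h",(L()*1e3-[0,0,64]).round(2),"F",(M.T@np.array(robot.current_contact_force())).round(1),"gap",round(robot.current_finger_gap(),3),round(robot.current_time_s(),2))
hit=robot.line_to(W("f3",-.024),velocity=.015,f_stop=4); st(hit)
fingers.gripper_to(.25); robot.pause(.2); st("open")
hit=robot.line_to(W("f3",.035),velocity=.06,f_stop=10); st(hit)
if not hit:
    p=W("f3",.10); robot.line_to(p,velocity=.25)
    p=W("f3",.22); robot.line_to(p,velocity=.3)
    fingers.gripper_to(0); st("up")
    a=[]
    for c in("top","side"):
        i=vision.grab_frame(c); w=proj(c,W("f3",0))[0].astype(int)
        a.append(cv2.resize(i[w[1]-50:w[1]+50,w[0]-50:w[0]+50],(400,400),interpolation=cv2.INTER_CUBIC))
    cv2.imwrite("pics/rel.png",np.clip(np.hstack(a).astype(float)*1.5,0,255).astype(np.uint8)[:,:,::-1])
```

```text
True h [-22.14 -78.21 -22.06] F [0.8 0.3 3.8] gap 0.128 17.27
open h [-23.62 -77.12 -23.02] F [ 0.3 -0.1  0.5] gap 0.246 17.73
False h [-22.14 -77.59  34.66] F [-0.9 -0.6 -0.3] gap 0.253 18.85
up h [-22.36 -77.19 218.73] F [ 0.2 -0.8  0.4] gap -0.002 20.15
```

View pics/rel.png

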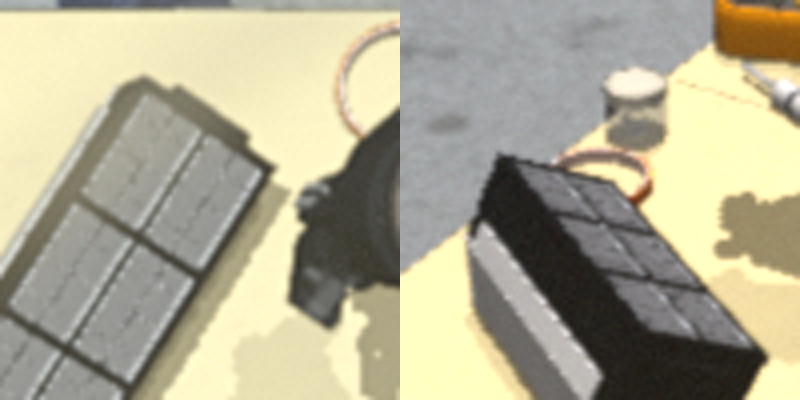

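Flaps are shut over f3 in both views, at (205,200) left and (605,205) right. I'll check the bar's depth against the rim by touch.

Run:
```python
from h import *
def tip(): return (L()[2]-.017-.064)*1e3
robot.line_to(W("f3",.035),velocity=.3)
hit=robot.line_to(W("f3",-.02),velocity=.04,f_stop=5); b=tip(); print("bar",hit,b)
robot.line_to(W("f3",.035),velocity=.25)
robot.line_to(W("f3",.035,dy=.039),velocity=.2)
hit=robot.line_to(W("f3",.005,dy=.039),velocity=.03,f_stop=4); r=tip(); print("rim",hit,r,"diff",r-b,robot.current_time_s())
robot.line_to(W("f3",.035,dy=.039),velocity=.2)
robot.line_to(W("f3",.2,dy=.039),velocity=.3)
print(robot.current_time_s())
```

```text
bar True -21.635195865774662
rim True 3.3483997020934826 diff 24.983595567868143 23.2083
24.1583
```

The bar top is 25.0 mm below the rim, so the load lies flat on the floor. The crate simply sits 3.3 mm higher than I had fitted. Handing in.

```bash
python3 -c "
from station import workorder;print(workorder.close_job())"
```

```text
the job is handed in; nothing more can be done
None
```

The test load is in front_3 (felt empty first), set down and lying flat on the cell floor (bar top 25.0 mm below the rim by touch) with the flaps shut over it, and the job was handed in at about 24 s.

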